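# Collapse the vacuum tube for stowing

## Task

Collapse the three-section telescoping vacuum tube with the yellow cap so that it fits back in the locker: push its innermost section fully home first, then the middle section fully home. Leave the blue-capped tube extended as it is.

Things in the scene. Friction and masses are not known exactly. Their poses are not given: they have to be found in the camera images.
- yellow_top (a point): Centre of the flat top of the yellow cap (40 mm diameter, 14 mm high) on the innermost section of the tube to collapse, which stands upright and fixed on a black foot 84 mm across. With both sections home this point is 168 mm above the table; extended, up to 298 mm. A blue-capped twin and a one-piece steel tube 240 mm high in a white socket stand beside it, in any order. z up.
- yellow_inner (a joint): How far the innermost steel tube (25 mm diameter, under the cap) stands out of the middle section, in m: 0 is home, the cap resting on the middle section's yellow collar (42 mm diameter, 16 mm high); 0.07 is fully out. Slides vertically with about 2.5 N of friction and stays where left.
- yellow_middle (a joint): How far the middle steel tube (33 mm diameter) stands out of the fixed black sleeve, in m: 0 is home, its yellow collar resting on the sleeve's white collar (50 mm diameter, top 138 mm above the table); 0.07 is fully out. Slides vertically with about 8 N of friction, stays where left. So pressing on the cap moves the innermost section first, then the middle one with it.
- blue_top (a point): Centre of the flat top of the blue cap of the other telescoping tube: same build and size as the yellow one, upright and fixed on its foot, partly extended. To be left as it is. z up.

How it is judged:
By the outcome, as a careful person would: the job done as asked, in the order asked, and still so for the second after the job is handed in, with the robot touching nothing.
It also fails if it takes over 29 s, if anything falls off the work surface, if the arm or the gripper's body presses on something with over 40 N, if the wrist force passes 120 N, or if a joint passes its speed limit or range.

## Robot

A 6-joint arm with a two-finger parallel gripper is mounted at the origin on the work surface. World frame = base frame: x ahead of the robot, y to its left, z up, the work surface at z = 0. Lengths are in m, angles in rad, forces in N, time in s.
With the tool pointing down it reaches from about 0.35 to 0.775 m from the base axis. Payload 7.3 kg.
Tool frame: the origin (TCP) lies on the centre line of the jaws, within the pads' length; the fingertips stand robot.nose_length ahead of it and the grasp point (between the pads) is the TCP (robot.nose_length is the distance from the TCP to the fingertips, in m); z points along the fingers, y is the direction in which the jaws open and shut (so a half turn about z gives the same grasp; the last joint's range is limited). The gripper opens to 92 mm and grips with 3 to 60 N. Pads are 19 mm wide; open, the fingers measure 130 mm over their backs; the gripper's body (75 mm by 190 mm) begins 47 mm behind the grasp point.
Start: joints at [-1.377, 0.342, 1.524, -0, 1.275, -0.146], TCP at [0.175, -0.495, 0.222] pointing down, gripper open.
Joint ranges: [-2.53, 2.53], [-0.77, 2.02], [0.04, 2.7], [-1, 4.14], [0.28, 2.66], [-3.11, 3.11]. Speed limits (rad/s): [2.57, 2.57, 3.14, 3.14, 3.14, 3.14].

## Interface

Orientations are given as [roll, pitch, yaw] about the fixed x, y, z axes, in that order (R = Rz(yaw) Ry(pitch) Rx(roll)).
In Python, from cell import robot, read_camera gives the robot as it stands.
- The arm moves only by the shell command python3 -m crank 'ROWS' [FORCE]. ROWS is JSON, a list of rows, each a list of 7 numbers: the shift along the tool's x, y, z in cm, then the turn, a rotation vector about the tool's x, y, z in degrees, then the opening, from 0 (shut) to 1 (fully open). In form: [[tx, ty, tz, wx, wy, wz, jaw], ...]. A call has 1 to 5 rows; each row is the pose to reach, as a shift and turn from the pose commanded when the call began, along the tool's axes at that moment; what a row does not reach only later rows make up. A row lasts 1/8 s, in which the tool goes at most 62.5 mm and 10.7 degrees, less where a joint would pass 70% of its speed; a pose out of reach is approached as far as the arm can. A call with a gripper value outside its range is refused whole. The fingers move at their own pace and stop on an object; FORCE is the grip in N (left out, the last holds). Time passes only in rows, so rows that repeat a pose let the fingers close. It gives the time, the measured TCP pose, the force and the opening at its end, in the units of the state.
- robot.observe(): the state, without advancing time (a new reading comes with each control period).
- read_camera(name): name is "side" or "top" or "wrist"; returns a dict with "frame" (384x512x3 uint8, red, green, blue), "intrinsics" (3x3 intrinsics, pixels), "R" (3x3) and "t" (3): a world point X has camera coordinates R X + t. Camera axes: x right, y down, z forward; pixel columns grow to the right and rows downward; lengths in m; the calibration is good to about 2 mm. A picture is of the moment at which its call begins. There is no depth.
- robot.hand_in(): hands the job in, once; it reports no verdict.
The state is a dict: "time": time; "qpos": joint angles; "qvel": joint speeds; "joint_efforts": joint torques, N m; "tool_pos": TCP position; "tool_rot": TCP orientation; "contact_force": force on the tool from outside, world axes, zero at the start; "torque": the same for the moment, N m; "opening": finger opening in m.
Only numpy, scipy, OpenCV 4.12 (cv2) and the standard library are available. Lean on these libraries where they do the work, as an engineer would, in place of code of your own. Each camera call takes 0.05 s, during which the arm holds its last target.

## Working session

There is one attempt and no reset: what is moved stays moved. The work goes in short steps, Python scripts to look and compute and a shell command to move; the robot and the scene stay as the last step left them, time stands still between calls to the robot, and variables do not carry over. Pictures are saved under pics/ and viewed, and the job is handed in when it is done.

```bash
ls; mkdir -p pics
python3 - <<'E'
from cell import robot, read_camera
import cv2, json
s=robot.observe(); print({k:s[k] for k in ("time","tool_pos","tool_rot","contact_force","opening")}, robot.nose_length)
for n in ("side","top","wrist"):
    c=read_camera(n); cv2.imwrite(f"pics/{n}0.png",c["frame"][:,:,::-1]); print(n,c["intrinsics"],c["R"],c["t"])
E
```

```text
pics
{'time': 0.0, 'tool_pos': array([ 0.17490158, -0.49456369,  0.22122579]), 'tool_rot': array([-3.14004566e+00, -1.90088719e-04,  3.39802725e-01]), 'contact_force': array([-0.06128061, -0.53016578, -0.38180154]), 'opening': 0.09187561819056372} 0.019
side [[482.12067605   0.         253.69536558]
 [  0.         482.12067605 184.0606634 ]
 [  0.           0.           1.        ]] [[-0.98763996 -0.15500608 -0.02324697]
 [-0.06532661  0.54190012 -0.83790017]
 [ 0.14247716 -0.82602505 -0.54532823]] [0.52251237 0.20999618 0.91536462]
top [[482.54731116   0.         262.56044637]
 [  0.         482.54731116 192.80268946]
 [  0.           0.           1.        ]] [[ 0.01617311 -0.99984266  0.00728624]
 [-0.99735437 -0.01664853 -0.07076083]
 [ 0.070871   -0.00612254 -0.9974667 ]] [-0.01078546  0.54794207  1.09771825]
wrist [[278.81885506   0.         257.43335591]
 [  0.         278.81885506 193.56437491]
 [  0.           0.           1.        ]] [[ 0.3338108  -0.94263859 -0.00168557]
 [-0.90676603 -0.32159505  0.2726756 ]
 [-0.25757661 -0.08949364 -0.96210456]] [-0.52380046 -0.03500001  0.39115299]
```

View pics/side0.png

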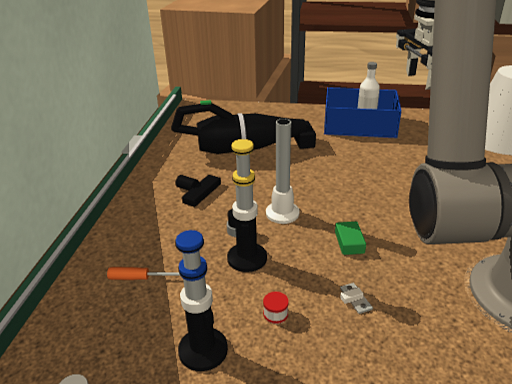

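View pics/top0.png

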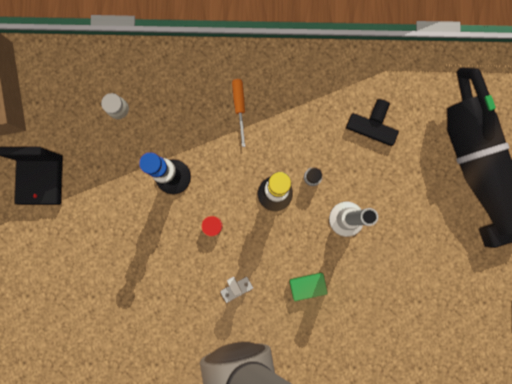

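The side view shows the yellow cap at about (243,146), the blue cap at (189,241) and the steel tube top at (284,123). In the top view they are at (279,183), (152,164) and (369,216). Next I'll triangulate them.

```bash
cat > h.py <<'E'
import numpy as np, cv2
from cell import robot, read_camera
def P(c): return c["intrinsics"]@np.c_[c["R"],c["t"]]
def ray(c,uv,z):
    d=c["R"].T@np.linalg.inv(c["intrinsics"])@np.array([uv[0],uv[1],1.]); o=-c["R"].T@c["t"]
    return o+d*(z-o[2])/d[2]
def tri(c1,p1,c2,p2):
    X=cv2.triangulatePoints(P(c1),P(c2),np.array(p1,float).reshape(2,1),np.array(p2,float).reshape(2,1)); return (X[:3]/X[3]).ravel()
def proj(c,X):
    p=P(c)@np.r_[X,1]; return p[:2]/p[2]
def blobs(c,col,amin=25):
    h=cv2.cvtColor(c["frame"],cv2.COLOR_RGB2HSV)
    lo,hi={"y":((23,150,90),(34,255,255)),"b":((105,150,60),(125,255,255))}[col]
    m=cv2.inRange(h,lo,hi); n,l,st,ce=cv2.connectedComponentsWithStats(m)
    return [(st[i].tolist(),ce[i].round(1).tolist()) for i in range(1,n) if st[i][4]>=amin]
E
python3 - <<'E'
from h import *
s=read_camera("side");t=read_camera("top")
for k in "yb":
    print(k,"side",blobs(s,k));print(k,"top",blobs(t,k))
print(robot.observe()["time"])
for n,a,b in (("y",(243,146),(279,183)),("b",(189.5,239),(152,163)),("steel",(284,122),(369.5,216))):
    print(n,tri(s,a,t,b).round(4))
# feet on table
for n,a in (("yfoot",(247,261)),("bfoot",(203,350))): print(n,ray(s,a,0.01).round(3))
f=np.vstack([cv2.resize(s["frame"][130:280,180:320],None,fx=4,fy=4,interpolation=cv2.INTER_CUBIC)])
cv2.imwrite("pics/side1.png",f[:,:,::-1])
f=cv2.resize(t["frame"][130:240,130:300],None,fx=4,fy=4,interpolation=cv2.INTER_CUBIC)
cv2.imwrite("pics/top1.png",f[:,:,::-1])
E
```

```text
y side [([232, 140, 21, 12, 178], [241.6, 144.8]), ([233, 171, 18, 11, 68], [238.5, 176.9])]
y top [([268, 172, 23, 24, 429], [278.9, 183.5])]
b side [([324, 87, 77, 51, 3003], [361.0, 113.9]), ([176, 231, 27, 20, 439], [188.9, 240.3]), ([179, 257, 27, 20, 256], [192.4, 269.1]), ([183, 275, 21, 6, 34], [194.0, 278.4])]
b top [([140, 153, 27, 24, 440], [152.7, 164.5])]
0.25
y [ 0.5476 -0.0296  0.2708]
b [0.5845 0.2056 0.2433]
steel [ 0.4912 -0.1994  0.2399]
yfoot [ 0.545 -0.013  0.01 ]
bfoot [0.582 0.216 0.01 ]
```

View pics/side1.png

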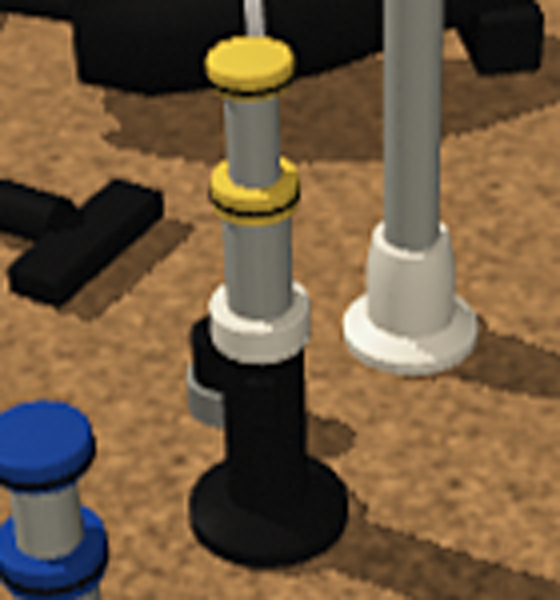

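View pics/top1.png

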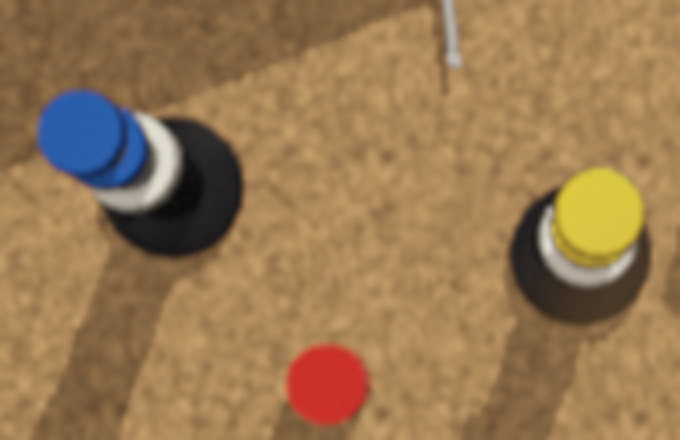

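View pics/wrist0.png

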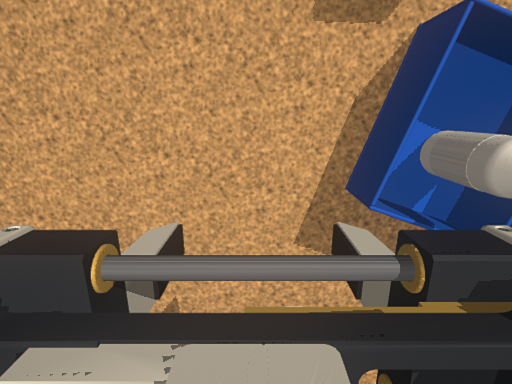

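Yellow shows clearly, with both sections partly out. I'll check the cap against the foot, collar and reprojection residuals, since the tube should be vertical.

Run:
```python
from h import *
s=read_camera("side");t=read_camera("top")
y=tri(s,(242.5,145.8),t,(279.6,183.3)); print("y",y.round(4),"reproj",proj(s,y),proj(t,y))
b=tri(s,(189.9,239),t,(150.5,163.3)); print("b",b.round(4),proj(s,b),proj(t,b))
print("foot top cam",ray(t,(275,193.7),.012),"side",ray(s,(247.2,257),.012))
print("bfoot top cam",ray(t,(173.2,176.5),.012),"side",ray(s,(203,347),.012))
for z in (.26,.27,.28,.29,.298): print(z, "top",ray(t,(279.6,183.3),z).round(4),"side",ray(s,(242.5,145.8),z).round(4))
for z in (.16,.22,.25,.27,.29): print(z, "btop",ray(t,(150.5,163.3),z).round(4),"bside",ray(s,(189.9,239),z).round(4))
```

```text
y [ 0.5479 -0.0306  0.2706] reproj [242.53824726 145.80209463] [279.59495034 183.26185986]
b [0.5834 0.2079 0.2453] [189.97872539 239.00775166] [150.48873159 163.23958782]
foot top cam [ 0.54696221 -0.03085039  0.012     ] side [ 0.54601336 -0.02250611  0.012     ]
bfoot top cam [0.58322071 0.20725061 0.012     ] side [0.58267025 0.21110076 0.012     ]
0.26 top [ 0.5488 -0.031   0.26  ] side [ 0.5518 -0.0498  0.26  ]
0.27 top [ 0.5479 -0.0306  0.27  ] side [ 0.5482 -0.0317  0.27  ]
0.28 top [ 0.547  -0.0302  0.28  ] side [ 0.5446 -0.0136  0.28  ]
0.29 top [ 0.546  -0.0298  0.29  ] side [0.5411 0.0045 0.29  ]
0.298 top [ 0.5453 -0.0294  0.298 ] side [0.5382 0.0189 0.298 ]
0.16 btop [0.5943 0.2273 0.16  ] bside [0.6191 0.1084 0.16  ]
0.22 btop [0.5865 0.2136 0.22  ] bside [0.5941 0.1783 0.22  ]
0.25 btop [0.5827 0.2068 0.25  ] bside [0.5816 0.2133 0.25  ]
0.27 btop [0.5801 0.2022 0.27  ] bside [0.5732 0.2367 0.27  ]
0.29 btop [0.5775 0.1977 0.29  ] bside [0.5649 0.26   0.29  ]
```

Yellow top is at (0.548, -0.031, 0.271). The foot sits directly below at the same x,y, and the height is within 168–298 mm, so both hold. The steel tube top triangulates to 0.240, as given. The measured plan is to lift first, then swing over while turning the jaws radial, which keeps the gripper body away from the neighbours.

```bash
python3 -m crank '[[0,0,-4,0,0,0,0],[0,0,-9,0,0,0,0],[0,0,-14,0,0,-5,0],[4.2,-2.6,-14,0,0,-12,0],[8.5,-5.2,-14,0,0,-20,0]]' 20
cat >> h.py <<'E'
from scipy.spatial.transform import Rotation as Ro
def to(X,yaw):
    s=robot.observe(); R=Ro.from_euler("xyz",s["tool_rot"])
    d=R.inv().apply(np.array(X)-s["tool_pos"])*100
    w=(R.inv()*Ro.from_euler("xyz",[np.pi,0,yaw])).as_rotvec(degrees=True)
    print("t",round(s["time"],2),"pos",s["tool_pos"].round(4),"rot",s["tool_rot"].round(3),"F",s["contact_force"].round(1),"op",round(s["opening"],4),"shift cm",d.round(2),"turn",w.round(1),"q",s["qpos"].round(2))
E
python3 -c "
from h import *
to((.548,-.031,.36),1.62)"
```

```text
time: 0.98
tool_pos: [0.2382, -0.417, 0.3623]
tool_rot: [3.141, 0.0, 0.692]
contact_force: [-0.1, -0.5, -0.2]
opening: 0.0466
t 0.97 pos [ 0.2382 -0.417   0.3623] rot [3.141 0.    0.692] F [-0.1 -0.5 -0.2] op 0.0466 shift cm [48.48 -9.97  0.21] turn [  0.1   0.  -53.2] q [-1.21  0.18  1.36  0.    1.6  -0.33]
```

```bash
python3 -m crank '[[5.5,-1.1,0,0,0,-6,0],[11,-2.3,0,0,0,-12,0],[16.5,-3.4,0,0,0,-18,0],[22,-4.5,0,0,0,-24,0],[27.5,-5.6,0,0,0,-30,0]]'
python3 -c "
from h import *
to((.548,-.031,.36),1.62)"
```

```text
time: 1.6
tool_pos: [0.4154, -0.198, 0.3621]
tool_rot: [3.141, 0.0, 1.216]
contact_force: [1.0, -0.4, -0.5]
opening: 0.0005
t 1.6 pos [ 0.4154 -0.198   0.3621] rot [3.141 0.    1.216] F [ 1.  -0.4 -0.5] op 0.0005 shift cm [20.27  6.63  0.21] turn [  0.    0.  -23.2] q [-0.61  0.14  1.41 -0.    1.59 -0.26]
```

```bash
python3 -m crank '[[5.5,1.8,0,0,0,-6,0],[11,3.6,0,0,0,-12,0],[16,5.2,0.1,0,0,-18,0],[20.3,6.6,0.2,0,0,-23,0],[20.3,6.6,0.2,0,0,-23,0]]'
python3 -c "
from h import *
to((.548,-.031,.30),1.62)
for n in ('side','top','wrist'):
    c=read_camera(n); cv2.imwrite(f'pics/{n}2.png',c['frame'][:,:,::-1]); print(n,blobs(c,'y'), proj(c,(.548,-.031,.271)))
"
```

```text
time: 2.22
tool_pos: [0.5485, -0.0302, 0.3589]
tool_rot: [-3.14, -0.001, 1.618]
contact_force: [-1.1, -0.4, -0.7]
opening: 0.0006
t 2.23 pos [ 0.5485 -0.0302  0.3589] rot [-3.140e+00 -1.000e-03  1.618e+00] F [-1.1 -0.4 -0.7] op 0.0006 shift cm [-0.08 -0.05  5.89] turn [-0.1 -0.  -0.1] q [-0.19  0.33  1.18  0.    1.64 -0.24]
side [([232, 140, 21, 12, 184], [241.8, 144.9]), ([233, 171, 17, 11, 68], [238.4, 176.9])] [242.51253489 145.50680255]
top [] [279.85170068 183.18540422]
wrist [([242, 162, 36, 18, 275], [259.6, 168.5]), ([240, 173, 42, 41, 1321], [260.1, 193.7])] [258.72645957 194.39436733]
```

View pics/side2.png

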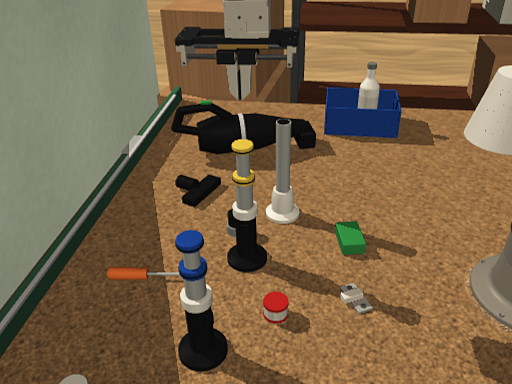

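View pics/wrist2.png

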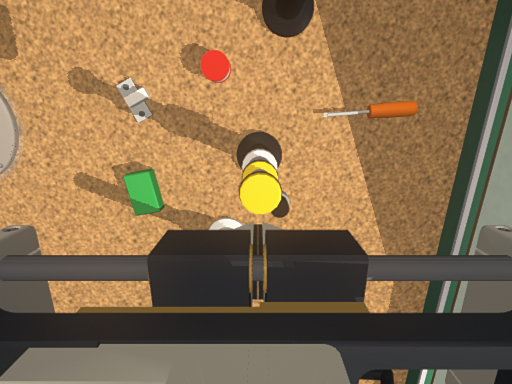

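View pics/top2.png

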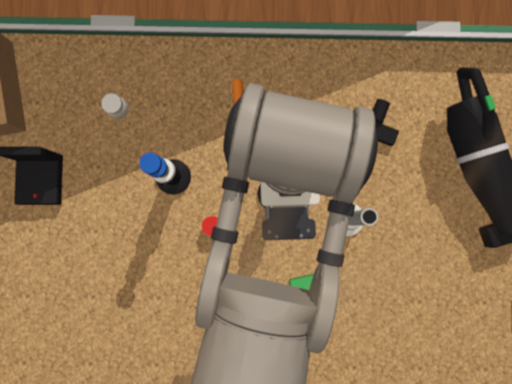

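The wrist view shows the yellow cap centred at about (260,194), against a prediction of (258.7,194.4), so x,y is confirmed. The shut fingers are above it and the gripper body is aligned radially, clear of both neighbours. Next I'll work out the split between the sections, then descend to the cap.

```bash
python3 -m crank '[[-0.05,-0.05,2,0,0,0,0],[-0.1,-0.05,4,0,0,0,0],[-0.1,-0.05,5.5,0,0,0,0],[-0.1,-0.05,6.2,0,0,0,0],[-0.1,-0.05,6.5,0,0,0,0]]' 20
python3 - <<'E'
from h import *
to((.548,-.031,.26),1.62)
c=read_camera("side")
for z in (.271,.257,.23,.22,.21,.20,.19,.138): print(z,proj(c,(.548,-.031,z)).round(1))
cv2.imwrite("pics/s3.png",cv2.resize(c["frame"][80:270,180:320],None,fx=3,fy=3,interpolation=cv2.INTER_CUBIC)[:,:,::-1])
E
```

```text
time: 3.0
tool_pos: [0.5468, -0.0344, 0.2951]
tool_rot: [3.141, 0.0, 1.613]
contact_force: [0.2, -0.2, 1.1]
opening: 0.0005
t 3.0 pos [ 0.5468 -0.0344  0.2951] rot [3.141 0.    1.613] F [ 0.2 -0.2  1.1] op 0.0005 shift cm [0.34 0.13 3.51] turn [ 0.   0.  -0.4] q [-0.2   0.34  1.33 -0.    1.48 -0.24]
0.271 [242.5 145.5]
0.257 [242.8 152.3]
0.23 [243.3 165. ]
0.22 [243.5 169.6]
0.21 [243.7 174.2]
0.2 [243.9 178.7]
0.19 [244.  183.1]
0.138 [245.  205.4]
```

View pics/s3.png

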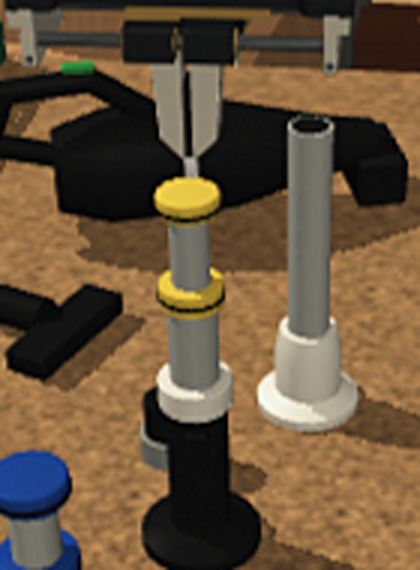

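The fingertips are just above the cap at crop (190,170), 3 mm off in y, which I'll correct. The collar top at row ~174.5 gives z≈0.21, so inner ≈ 47 mm and middle ≈ 56 mm, which sum to the measured 103 mm. Now I'll press the inner section down.

```bash
python3 -m crank '[[0.3,0.1,0,0,0,0,0],[0.3,0.1,0.8,0,0,0,0],[0.3,0.1,1.6,0,0,0,0],[0.3,0.1,2.2,0,0,0,0],[0.3,0.1,2.2,0,0,0,0]]' 20
python3 - <<'E'
from h import *
to((.548,-.031,.243),1.62)
c=read_camera("side"); print(blobs(c,'y'))
cv2.imwrite("pics/s4.png",cv2.resize(c["frame"][80:270,180:320],None,fx=3,fy=3,interpolation=cv2.INTER_CUBIC)[:,:,::-1])
E
```

```text
time: 3.68
tool_pos: [0.5476, -0.0306, 0.2722]
tool_rot: [-3.14, -0.0, 1.614]
contact_force: [-0.6, 0.0, 0.1]
opening: 0.0002
t 3.67 pos [ 0.5476 -0.0306  0.2722] rot [-3.14  -0.     1.614] F [-0.6  0.   0.1] op 0.0002 shift cm [-0.04  0.04  2.92] turn [-0.1 -0.  -0.3] q [-0.2   0.35  1.37 -0.    1.42 -0.24]
[([232, 141, 19, 11, 83], [238.8, 146.7]), ([233, 171, 18, 10, 64], [238.7, 176.6])]
```

View pics/s4.png

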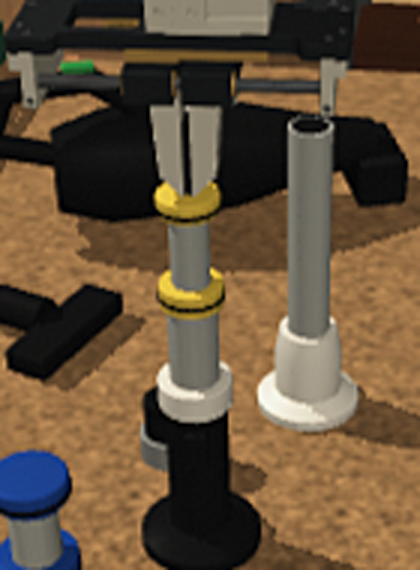

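The crop shows the fingertips at about (190,193), in front of the cap's centre, and the cap hasn't moved. Force is ~0, although the reading puts the tips at 0.253, below the measured cap top. Those disagree, so I'll look from the wrist before going on.

Run:
```python
from h import *
c=read_camera("wrist"); s=read_camera("side")
print(blobs(c,'y'))
o=robot.observe(); R=Ro.from_euler("xyz",o["tool_rot"]).as_matrix()
for k in (0,.019): 
    X=o["tool_pos"]+R[:,2]*k; print(k,X.round(4),"wrist",proj(c,X).round(1),"side",proj(s,X).round(1))
for z in (.25,.271): print("cap",z,proj(c,(.548,-.031,z)).round(1))
print("wrist cam centre",(-c["R"].T@c["t"]).round(4))
cv2.imwrite("pics/w4.png",c["frame"][:,:,::-1])
cv2.imwrite("pics/s4b.png",cv2.resize(s["frame"][90:170,200:290],None,fx=8,fy=7,interpolation=cv2.INTER_CUBIC)[:,:,::-1])
```

```text
[([236, 180, 48, 30, 657], [259.3, 192.4]), ([230, 203, 61, 28, 1017], [260.6, 216.1])]
0 [ 0.548  -0.0306  0.2731] wrist [258.4 235.5] side [242.4 144.6]
0.019 [ 0.5481 -0.0307  0.2541] wrist [258.3 224.2] side [242.8 153.8]
cap 0.25 [258.2 222.5]
cap 0.271 [258.3 234.6]
wrist cam centre [0.5443 0.0432 0.4363]
```

View pics/w4.png

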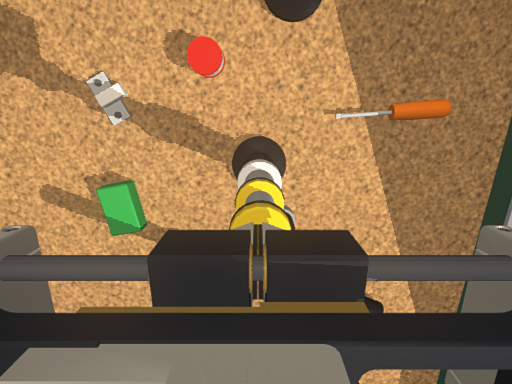

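View pics/s4b.png

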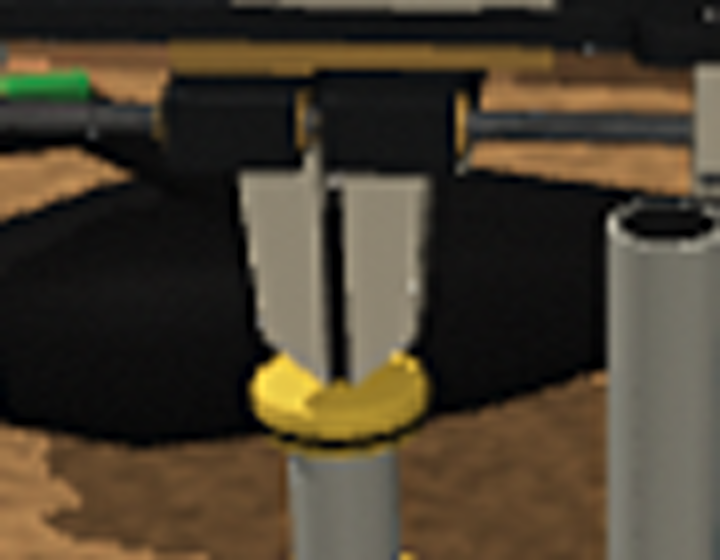

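The visible tip (row ~145) projects at the reported TCP height itself, not 19 mm below it. The carriers' underside is also ~65 mm above the tip, as expected, so the reading runs about 19 mm low relative to the real tips. That means the tips are only now reaching the cap, which fits the zero force. I'll carry on by feel, watching force and pictures.

```bash
python3 -m crank '[[0,0,0.4,0,0,0,0],[0,0,0.8,0,0,0,0],[0,0,1.2,0,0,0,0],[0,0,1.6,0,0,0,0],[0,0,2,0,0,0,0]]' 20
python3 - <<'E'
from h import *
to((.548,-.031,.224),1.62)
c=read_camera("side"); print(blobs(c,'y'))
cv2.imwrite("pics/s5.png",cv2.resize(c["frame"][80:270,180:320],None,fx=3,fy=3,interpolation=cv2.INTER_CUBIC)[:,:,::-1])
E
```

```text
time: 4.45
tool_pos: [0.5482, -0.0307, 0.2528]
tool_rot: [3.141, 0.0, 1.614]
contact_force: [2.9, 0.5, 2.2]
opening: 0.0005
t 4.45 pos [ 0.5482 -0.0307  0.2528] rot [3.141 0.    1.614] F [2.9 0.5 2.2] op 0.0005 shift cm [-0.03 -0.02  2.88] turn [ 0.   0.  -0.3] q [-0.2   0.36  1.4  -0.    1.37 -0.24]
[([232, 150, 6, 9, 38], [234.7, 153.8]), ([233, 171, 18, 11, 67], [238.8, 176.9])]
```

View pics/s5.png

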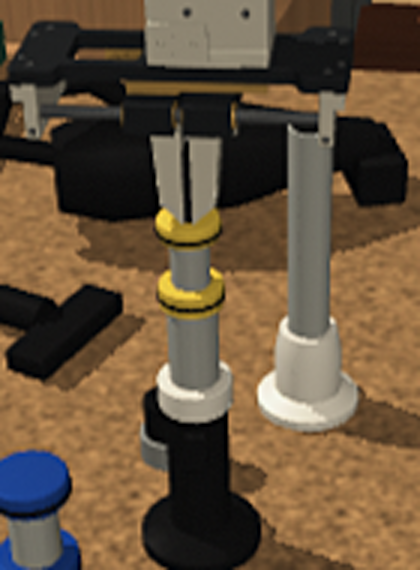

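The force is 2.2 N, the cap is moving down under the tips, and the collar hasn't moved (row 171–182). The gripper overlaps the steel tube only in the image; they are about 0.17 m apart in y. Next I'll take the inner section to home at 0.224.

```bash
python3 -m crank '[[0,0,0.7,0,0,0,0],[0,0,1.4,0,0,0,0],[0,0,2,0,0,0,0],[0,0,2.4,0,0,0,0],[0,0,2.7,0,0,0,0]]' 20
python3 - <<'E'
from h import *
to((.548,-.031,.168),1.62)
c=read_camera("side"); print(blobs(c,'y'))
cv2.imwrite("pics/s6.png",cv2.resize(c["frame"][80:270,180:320],None,fx=3,fy=3,interpolation=cv2.INTER_CUBIC)[:,:,::-1])
E
```

```text
time: 5.12
tool_pos: [0.5479, -0.0306, 0.2256]
tool_rot: [-3.141, 0.0, 1.614]
contact_force: [0.7, -0.7, 3.4]
opening: 0.0002
t 5.12 pos [ 0.5479 -0.0306  0.2256] rot [-3.141  0.     1.614] F [ 0.7 -0.7  3.4] op 0.0002 shift cm [-0.04  0.01  5.76] turn [-0.   0.  -0.4] q [-0.2   0.38  1.45 -0.    1.31 -0.24]
[([233, 163, 21, 10, 78], [241.1, 167.7]), ([233, 174, 12, 8, 41], [237.3, 177.2])]
```

View pics/s6.png

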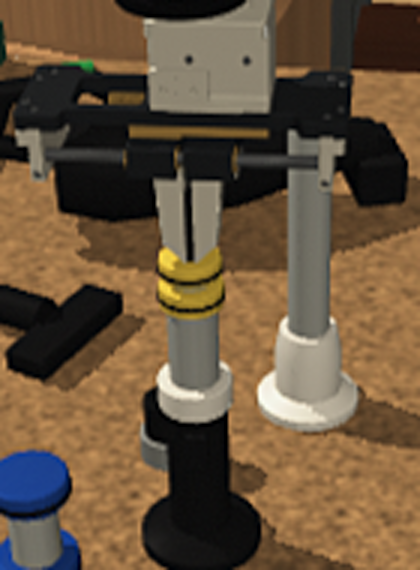

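The cap is now almost resting on the collar, and the collar is still where it was (bottom at row 182). I'll push a little further and expect the force to rise to ~8 N once the inner section is home.

```bash
python3 -m crank '[[0,0,0.15,0,0,0,0],[0,0,0.3,0,0,0,0],[0,0,0.45,0,0,0,0],[0,0,0.6,0,0,0,0],[0,0,0.75,0,0,0,0]]' 20
python3 - <<'E'
from h import *
to((.548,-.031,.168),1.62)
c=read_camera("side"); print(blobs(c,'y'))
cv2.imwrite("pics/s7.png",cv2.resize(c["frame"][80:270,180:320],None,fx=3,fy=3,interpolation=cv2.INTER_CUBIC)[:,:,::-1])
E
```

```text
time: 5.8
tool_pos: [0.5478, -0.0306, 0.2189]
tool_rot: [3.141, 0.0, 1.614]
contact_force: [-2.1, 0.4, 6.9]
opening: 0.0005
t 5.8 pos [ 0.5478 -0.0306  0.2189] rot [3.141 0.    1.614] F [-2.1  0.4  6.9] op 0.0005 shift cm [-0.04  0.02  5.09] turn [ 0.   0.  -0.3] q [-0.2   0.39  1.46 -0.    1.29 -0.24]
[([233, 166, 6, 8, 33], [235.4, 169.6]), ([239, 171, 11, 5, 27], [244.2, 173.2])]
```

View pics/s7.png

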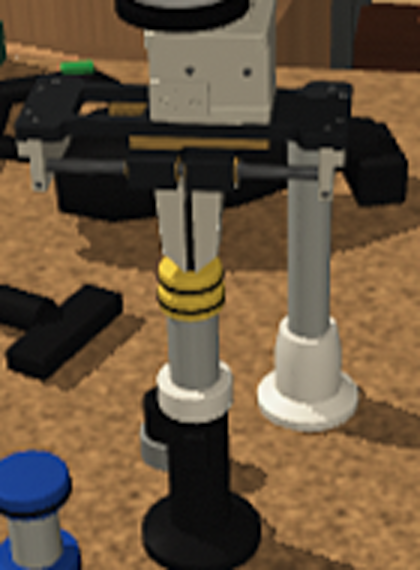

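The force is now 6.9 N with the cap and collar stacked, so the inner section is home and the middle is starting to move. I'll press the middle down most of the way.

```bash
python3 -m crank '[[0,0,1,0,0,0,0],[0,0,2,0,0,0,0],[0,0,3,0,0,0,0],[0,0,3.8,0,0,0,0],[0,0,4.5,0,0,0,0]]' 20
python3 -c "
from h import *
to((.548,-.031,.168),1.62)
c=read_camera('side'); print(blobs(c,'y'))"
```

```text
time: 6.48
tool_pos: [0.5479, -0.0306, 0.1739]
tool_rot: [3.141, 0.0, 1.614]
contact_force: [-3.1, 0.5, 7.2]
opening: 0.0005
t 6.47 pos [ 0.5479 -0.0306  0.1739] rot [3.141 0.    1.614] F [-3.1  0.5  7.2] op 0.0005 shift cm [-0.04  0.01  0.59] turn [ 0.   0.  -0.3] q [-0.2   0.43  1.53 -0.    1.18 -0.24]
[([234, 186, 17, 10, 68], [240.1, 191.5]), ([234, 195, 12, 7, 29], [238.8, 198.7])]
```

```bash
python3 -m crank '[[0,0,0.15,0,0,0,0],[0,0,0.3,0,0,0,0],[0,0,0.45,0,0,0,0],[0,0,0.55,0,0,0,0],[0,0,0.6,0,0,0,0]]' 20
python3 - <<'E'
from h import *
to((.548,-.031,.168),1.62)
c=read_camera("side"); print(blobs(c,'y'))
cv2.imwrite("pics/s8.png",cv2.resize(c["frame"][80:270,180:320],None,fx=3,fy=3,interpolation=cv2.INTER_CUBIC)[:,:,::-1])
E
```

```text
time: 7.15
tool_pos: [0.548, -0.0306, 0.168]
tool_rot: [3.141, 0.0, 1.614]
contact_force: [-2.6, 0.7, 6.9]
opening: 0.0001
t 7.15 pos [ 0.548  -0.0306  0.168 ] rot [3.141 0.    1.614] F [-2.6  0.7  6.9] op 0.0001 shift cm [-0.04  0.    0.  ] turn [ 0.   0.  -0.3] q [-0.2   0.43  1.54 -0.    1.17 -0.24]
[([234, 189, 21, 10, 80], [242.0, 193.8]), ([234, 198, 15, 7, 36], [240.7, 201.7])]
```

View pics/s8.png

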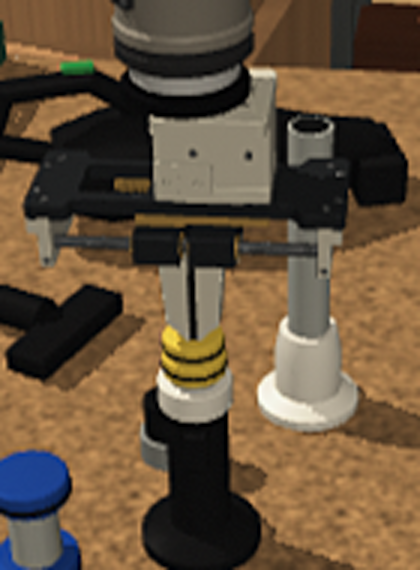

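The stack is almost on the white collar, but there's no force rise yet (6.9 N). I'll go on in sub-millimetre rows until it stops.

```bash
python3 -m crank '[[0,0,0.05,0,0,0,0],[0,0,0.1,0,0,0,0],[0,0,0.15,0,0,0,0]]' 20
```

```text
time: 7.58
tool_pos: [0.5479, -0.0306, 0.1665]
tool_rot: [3.141, 0.0, 1.614]
contact_force: [-1.6, 1.0, 7.5]
opening: 0.0001
```

```bash
python3 -m crank '[[0,0,0.05,0,0,0,0],[0,0,0.1,0,0,0,0]]' 20;  python3 -c "
from h import *
c=read_camera('side'); print(blobs(c,'y'),robot.observe()['contact_force'])"
```

```text
time: 7.82
tool_pos: [0.548, -0.0306, 0.1656]
tool_rot: [3.141, 0.0, 1.614]
contact_force: [-1.9, 0.0, 6.5]
opening: 0.0008
[([234, 190, 20, 10, 69], [241.5, 194.9])] [-1.95805231  0.21850707  7.75198949]
```

```bash
python3 -m crank '[[0,0,0.05,0,0,0,0],[0,0,0.1,0,0,0,0]]' 20; python3 -m crank '[[0,0,0.05,0,0,0,0],[0,0,0.1,0,0,0,0]]' 20;  python3 -c "
from h import *
c=read_camera('side'); print(blobs(c,'y'),robot.observe()['contact_force'])
cv2.imwrite('pics/s9.png',cv2.resize(c['frame'][170:250,200:290],None,fx=7,fy=7,interpolation=cv2.INTER_CUBIC)[:,:,::-1])"
```

```text
time: 8.12
tool_pos: [0.5479, -0.0306, 0.1646]
tool_rot: [3.141, 0.0, 1.614]
contact_force: [-1.9, -0.1, 7.3]
opening: 0.0009
time: 8.38
tool_pos: [0.548, -0.0306, 0.1636]
tool_rot: [3.141, 0.0, 1.614]
contact_force: [-2.0, 0.6, 6.6]
opening: 0.0006
[([234, 191, 17, 10, 61], [240.6, 195.8])] [-1.99136907 -0.18887643  6.8590402 ]
```

View pics/s9.png

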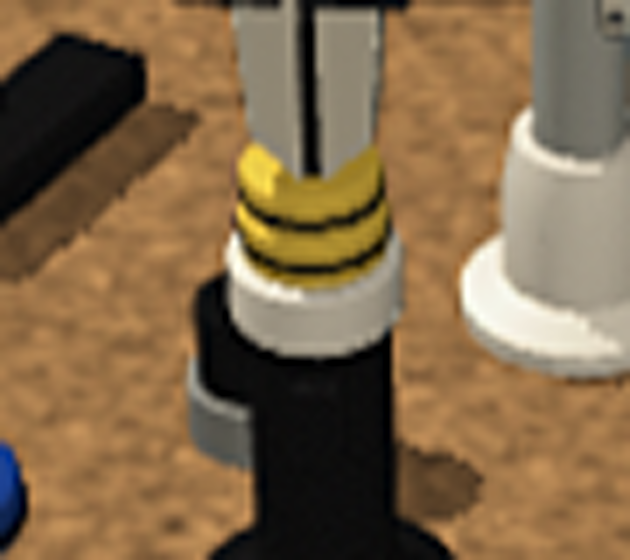

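The collar sits on the white collar or very nearly so (crop row ~285). With no stop force yet, I'll continue.

```bash
python3 -m crank '[[0,0,0.05,0,0,0,0],[0,0,0.1,0,0,0,0]]' 20; python3 -m crank '[[0,0,0.05,0,0,0,0],[0,0,0.1,0,0,0,0]]' 20
```

```text
time: 8.68
tool_pos: [0.548, -0.0306, 0.1634]
tool_rot: [3.14, 0.0, 1.614]
contact_force: [-4.6, -0.3, 14.0]
opening: 0.0005
time: 8.93
tool_pos: [0.5481, -0.0306, 0.1632]
tool_rot: [3.14, 0.001, 1.614]
contact_force: [-6.9, 1.2, 19.7]
opening: 0.0007
```

That's a hard stop: the force went 7→14→20 N over 2 mm commanded while the tool moved only 0.4 mm. Now I'll retreat upward and verify.

```bash
python3 -m crank '[[0,0,-0.5,0,0,0,0],[0,0,-3,0,0,0,0],[0,0,-7,0,0,0,0],[0,0,-11,0,0,0,0],[0,0,-14,0,0,0,0]]' 20; python3 -c "
from h import *
to((.548,-.031,.168),1.62)"
python3 -m crank '[[-5,-3,0,0,0,0,0],[-10,-6,0,0,0,0,0],[-15,-8,0,0,0,0,0],[-20,-10,0,0,0,0,0],[-25,-12,0,0,0,0,0]]' 20
python3 - <<'E'
from h import *
to((.548,-.031,.168),1.62)
s=read_camera("side");t=read_camera("top")
for k in "yb": print(k,blobs(s,k),blobs(t,k))
a=cv2.resize(s["frame"][150:360,160:330],None,fx=2.8,fy=2.8,interpolation=cv2.INTER_CUBIC)
cv2.imwrite("pics/s10.png",a[:,:,::-1]); cv2.imwrite("pics/t10.png",t["frame"][:,:,::-1])
E
```

```text
time: 9.55
tool_pos: [0.5481, -0.0306, 0.3023]
tool_rot: [3.141, 0.0, 1.614]
contact_force: [-0.1, 0.7, -0.3]
opening: 0.0005
t 9.55 pos [ 0.5481 -0.0306  0.3023] rot [3.141 0.    1.614] F [-0.1  0.7 -0.3] op 0.0005 shift cm [-0.04 -0.02 13.43] turn [ 0.1  0.  -0.4] q [-0.2   0.34  1.31 -0.    1.49 -0.24]
time: 10.18
tool_pos: [0.438, -0.287, 0.3006]
tool_rot: [-3.141, -0.0, 1.614]
contact_force: [0.7, 0.1, -0.5]
opening: 0.0005
t 10.18 pos [ 0.438  -0.287   0.3006] rot [-3.141 -0.     1.614] F [ 0.7  0.1 -0.5] op 0.0005 shift cm [25.1  12.1  13.27] turn [-0.  -0.  -0.3] q [-0.73  0.29  1.38  0.    1.47 -0.77]
y [([235, 188, 19, 13, 183], [244.1, 193.5])] [([268, 179, 19, 19, 279], [277.0, 188.2])]
b [([324, 87, 77, 51, 2999], [361.0, 113.9]), ([176, 231, 27, 20, 439], [188.9, 240.3]), ([179, 257, 27, 20, 256], [192.4, 269.1]), ([186, 275, 18, 6, 31], [195.0, 278.5])] [([140, 153, 27, 24, 439], [152.7, 164.5])]
```

View pics/s10.png

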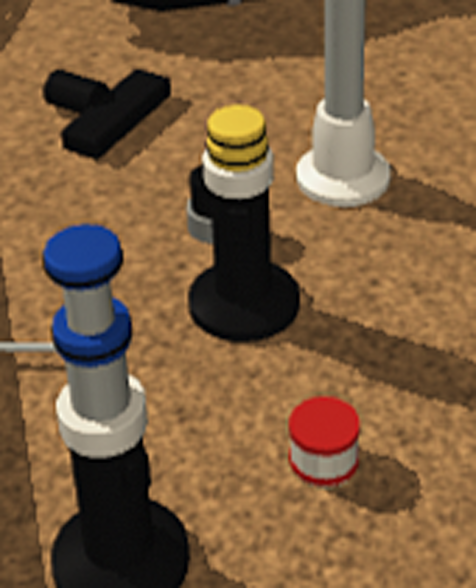

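View pics/t10.png

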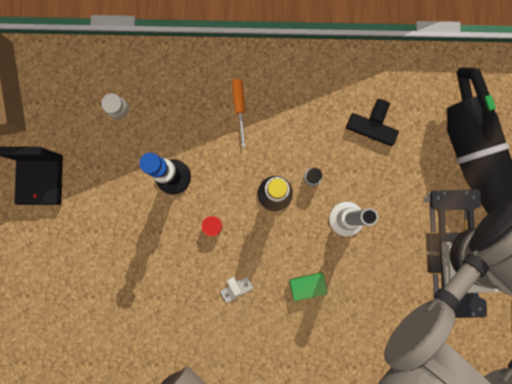

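The side crop shows the cap, collar and white collar stacked with no steel visible at (237,140). The blue blobs are unchanged to within 0.1 px centroid for the cap and collar. I'll check the cap height, then hand in.

Run:
```python
from h import *
s=read_camera("side");t=read_camera("top")
print(tri(s,(244.3,193.0),t,(277.0,188.0)).round(4), proj(s,(.548,-.031,.168)).round(1), proj(t,(.548,-.031,.168)).round(1))
o=robot.observe(); print(o["time"],o["contact_force"].round(1))
robot.hand_in()
```

```text
[ 0.5478 -0.0297  0.1682] [244.4 192.7] [277.6 187.8]
10.375 [-0.   0.1 -0.7]
the job is handed in; nothing more can be done
```

The yellow tube is fully collapsed: I pushed the innermost section home first, then the middle section. I handed the job in at 10.4 s with the arm clear of everything.

- **Order:** the inner section slid in at about 2–3 N while the middle collar stayed still in the pictures. The middle section then went down at about 7 N to a hard stop, where I pressed to about 20 N.
- **Final height:** the yellow cap top now measures 168.2 mm above the table, against the expected 168 mm. No steel tube shows between the cap and the white collar.
- **Blue tube:** its cap and collar appear in the same image positions as at the start, to within 0.1 pixel. The tube was not touched.
- **Disagreement:** the fingertips met the cap at about the reported tool height, not 19 mm below it as `robot.nose_length` implies. The hard stop came at a reading of 163 mm. I therefore relied on force and pictures for the depth.

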